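# Hang the setting ring on the carousel's empty hook

### The arm

A 6-joint arm with a two-finger parallel gripper is mounted at the origin on a cart in front of the work surface, level with it; the furniture and walls round the work are solid. World frame = base frame: x ahead of the robot, y to its left, z up, the work surface at z = 0. Lengths are in m, angles in degrees, forces in N, time in s.
With the tool pointing down it reaches from about 0.35 to 0.875 m from the base axis. Payload 4.2 kg.
Tool frame: the origin (TCP) lies midway between the tips of the shut fingers; the grasp point (between the pads) lies 19 mm behind it; y points along the fingers, x is the direction in which the jaws open and shut, and the axes are right-handed (so a half turn about y gives the same grasp; the last joint's range is limited). The gripper opens to 87 mm and grips with 3 to 60 N. Pads are 19 mm wide; open, the fingers measure 117 mm over their backs; the gripper's body (75 mm by 190 mm) begins 51 mm behind the grasp point.
Start: joints at [-61.387, 22.042, 0.453, 0, -68.411, -14.817], TCP at [0.149, -0.607, 0.223] pointing down, gripper open.
Joint ranges: [-179.83, 179.83], [-69.29, 118.12], [-61.27, 80.66], [-181.25, 117.63], [-171.15, -9.14], [-177.46, 177.46]. Speed limits (degrees/s): [159.86, 159.86, 180, 180, 180, 180].

### API

Orientations are given as a 3x3 rotation matrix whose columns are the frame's x, y, z axes.
In Python, from station import * gives the robot as it stands.
- The arm moves only by the tool jog_arm, never from a script. Its argument "series" is a list of rows, each a list of 3 entries, a list of its own where there are three numbers: the shift along the tool's x, y, z in m, then the turn, a rotation vector about the tool's x, y, z in degrees, then the finger opening in m, from 0 to 0.087. A call has 1 to 10 rows; each row shifts and turns the commanded pose from where the row before left it, along the tool's axes as they then stand; what a row does not reach is not made up. A row lasts 1/8 s, in which the tool goes at most 62.5 mm and 10.7 degrees, less where a joint would pass 70% of its speed; a pose out of reach is approached as far as the arm can. A call is refused whole if a number of a shift passes 0.0625 or a number of a turn 10.7, either way. A call with a gripper value outside its range is refused whole. The fingers move at their own pace and stop on an object; the grip force is fixed at half the most. Time passes only in rows, so rows that do not move let the fingers close. It gives the time, the measured TCP pose, the force and the opening at its end, in the units of the state.
- sense(): the state, without advancing time (a new reading comes with each control period).
- capture(name): name is "scene" or "top"; returns the picture (420x560x3 uint8, red, green, blue); there is no depth.
- camera_info(name): a dict with "fx", "fy", "cx", "cy" (pixels), "k1" (the pictures are not rectified: a ray, as slopes to the right and down, at radius r is drawn at 1 + k1 r^2 times it, then the intrinsics apply), "rvec" (rotation vector, rad) and "tvec" (3), from world to camera coordinates, as OpenCV has them. Camera axes: x right, y down, z forward; pixel columns grow to the right and rows downward; lengths in m; the calibration is good to about 2 mm. A picture is of the moment at which its call begins. camera_info takes no time and is no camera call.
- finish_job(): hands the job in, once; it reports no verdict.
The state is a dict: "time_s": time; "joints": joint angles; "joint_velocities": joint speeds; "effort": joint torques, N m; "tcp_pos": TCP position; "ee_rot": TCP orientation; "wrist_force": force on the tool from outside, world axes, zero at the start; "moment": the same for the moment, N m; "gripper_width": opening from 0.0 (shut) to 1.0 (fully open).
Only numpy, scipy, OpenCV 4.12 (cv2) and the standard library are available. Lean on these libraries where they do the work, as an engineer would, in place of code of your own. Each camera call takes 0.05 s, during which the arm holds its last target. There are 200 camera calls.

### The job

Turn the gauge carousel until its empty hook, the one whose red sleeve stands up, is over the yellow loading mark at the front. Then hang the loose steel setting ring on that hook and press it gently down, using the ring itself to push the stiff red sleeve all the way down to its stop; the stop's height differs from one day to the next, so feel for it and never press the ring on with more than 30 N. Let go with the hook still over the mark, and leave the other things on the bench where they are.

Things in the scene. Friction and masses are not known exactly. Their poses are not given: they have to be found in the camera images.
- carousel: Fixed stand of a ring-gauge carousel: grey base plate (255 mm along its x, 250 mm along y, 12 mm thick), upright axle, clear hood. Origin: on the bench, on the axle's axis; z up; its -x axis points from the axle to the yellow loading mark at the front of the base plate.
- mark (a point): The yellow loading mark on the base plate, 95 mm in front of the axle, 13 mm above the bench. An empty hook that faces the front stands straight above it.
- hood_edge (a point): Middle of the front edge of the clear hood, on its top. The hood is a flat clear plate 4 mm thick, 148 to 152 mm above the bench, from 31 mm in front of the axle to 134 mm behind it and 131 mm to either side. Hooks beneath it cannot be loaded from above.
- turret: The turning part: hub and four steel hooks 90 degrees apart. Origin on the axle's axis at bench level; with its yaw equal to the carousel's, the empty hook is over the mark. It turns either way by any angle against a friction of 0.25 N m (about 3 N at a hook) and stays where it is left. It can be turned by pushing or leading the upright pin of any hook sideways.
- hook_tip (a point): Tip of the empty hook's upright pin: 95 mm from the axle, 140 mm above the bench, turning with the turret. Round pin, 11 mm thick, last 9 mm tapered to 4 mm; it rises from an arm 60 mm above the bench. On it sits a red sleeve (23 mm wide, 10 mm high) standing up, its top 96 to 120 mm above the bench; pushed down 10 mm it meets a dark stop collar of unmeasured height.
- hook_brass (a point): Tip of the pin of the hook with the brass ring, an equal pin (95 mm from the axle, tip 140 mm above the bench). The rings on the three full hooks are 45 mm wide and fixed there, their tops 124 mm above the bench, so that 16 mm of pin stands out above each.
- hook_dark (a point): Tip of the pin of the hook with the dark grey ring, opposite the empty hook; as the brass one.
- hook_copper (a point): Tip of the pin of the hook with the copper ring; as the brass one.
- sleeve (a joint): Travel of the red sleeve on the empty hook, in m: 0 standing up (hook empty), 0.010 pushed down on to the stop. It slides with a drag of about 6 N and stays where it is left. Its top is then 86 to 110 mm above the bench: the stop's height is clamped anew each time.
- ring_center (a point): Loose steel setting ring, 45 mm outside diameter, 20 mm high, bore 16 mm right through, about 0.16 kg, lying flat on the bench at the start. The point is the centre of the ring, half-way up (10 mm above its underside); z is the bore's axis.
- ring: The same ring; origin at the centre of its underside.
- marker: White marker with black cap, 130 mm long, 16 mm thick, lying on the bench; leave it.
- stand_key: Flat grey key, 34 x 78 x 18 mm, lying on the bench; leave it.
- sample_jar: Small white jar, 36 mm wide, 69 mm high, standing; leave it.
- caliper: Steel caliper, 52 x 163 x 11 mm, lying on the bench; leave it.

How it is judged (in metres and radians):
On the way, in this order (a step that is already met when the one before it is completed fails the run):
1. the empty hook has been turned over the loading mark (within 12 mm sideways) (x of hook_tip in the frame of carousel below 0 m and y of hook_tip in the frame of carousel between -0.012 and 0.012 m), for 0.2 s.
2. the ring is on the empty hook and has been pressed on the sleeve, with at least 5 N, down to its stop (value of joint sleeve above 0.0085 m and horizontal distance between ring_center and hook_tip below 0.004 m and z of ring_center in the frame of hook_tip below -0.016 m and angle between ring_center's own z axis and vertical below 0.12 rad and contact force between ring and turret above 5 N), for 0.05 s.
At the end, for the whole second after the job is handed in: The ring hangs level (within 0.12 rad) and at rest on the empty hook, its centre within 4 mm of the pin's axis and at least 16 mm below the pin's tip, the red sleeve pushed down by more than 8.5 of its 10 mm, and the hook over the loading mark within 18 mm sideways (value of joint sleeve above 0.0085 m and horizontal distance between ring_center and hook_tip below 0.004 m and z of ring_center in the frame of hook_tip below -0.016 m and angle between ring_center's own z axis and vertical below 0.12 rad and x of hook_tip in the frame of carousel below 0 m and y of hook_tip in the frame of carousel between -0.018 and 0.018 m and linear speed of ring below 0.02 m/s); the robot touches nothing.
It fails at once if the ring is pressed on the carousel with more than 30 N (contact force between ring and turret above 30 N).
It fails at once if the red sleeve is pushed down without the ring on the hook (value of joint sleeve above 0.005 m and horizontal distance between ring_center and hook_tip above 0.012 m).
It fails at once if another thing on the bench is moved by more than 25 mm (distance of any of marker, stand_key, sample_jar, caliper from where it was at the start of the episode above 0.025 m).
It also fails if it takes over 67 s, if anything falls off the work surface, if the arm or the gripper's body presses on something with over 40 N, if the wrist force passes 120 N, or if a joint passes its speed limit or range.

## Working session

There is one attempt and no reset: what is moved stays moved. The work goes in short steps, Python scripts to look and compute and a tool call to move; the robot and the scene stay as the last step left them, time stands still between calls to the robot, and variables do not carry over. Pictures are saved under pics/ and viewed, about 8 in all and at most 12, crops included, and the job is handed in when it is done.

Besides the shell and the picture viewer there is one more tool, called after ">>>" as name(argument=value, ...) on one line, values as JSON. jog_arm: Moves the arm, as the interface text tells. Its arguments: {"type":"object","properties":{"series":{"type":"array","items":{"type":"array"}}},"required":["series"]}

```bash
mkdir -p pics
cat > h.py <<'E'
from station import *
import numpy as np, cv2
def cam(n):
    c=camera_info(n); R=cv2.Rodrigues(np.array(c["rvec"],float))[0]; t=np.array(c["tvec"],float).ravel(); return c,R,t
def px2w(n,u,v,z):
    c,R,t=cam(n); a=np.array([(u-c["cx"])/c["fx"],(v-c["cy"])/c["fy"]]); s=a.copy()
    for _ in range(30): s=a/(1+c["k1"]*(s@s))
    d=R.T@np.array([s[0],s[1],1]); o=-R.T@t
    return o+d*(z-o[2])/d[2]
def w2px(n,p):
    c,R,t=cam(n); q=R@np.array(p,float)+t; s=q[:2]/q[2]; s=s*(1+c["k1"]*(s@s))
    return np.array([s[0]*c["fx"]+c["cx"],s[1]*c["fy"]+c["cy"]])
def snap(n,f):
    im=cv2.cvtColor(capture(n),cv2.COLOR_RGB2BGR); cv2.imwrite("pics/"+f+"_raw.png",im); return im
E
python3 - <<'E'
from h import *
for n in("scene","top"):
    im=snap(n,n+"0"); cv2.imwrite(f"pics/{n}0.png",cv2.resize(im,(800,600),interpolation=cv2.INTER_CUBIC))
    c,R,t=cam(n); print(n,c,-R.T@t)
s=sense(); print(s)
E
```

```text
scene {'fx': 535.9338420629033, 'fy': 535.9338420629033, 'cx': 284.361159889808, 'cy': 208.93124620198688, 'k1': 0.0012537955650768848, 'rvec': array([ 0.95557786, -2.16314271,  1.31378032]), 'tvec': array([0.38630123, 0.28758841, 1.02844244])} [-0.32983133  0.80518495  0.72973836]
top {'fx': 539.6825756916638, 'fy': 539.6825756916638, 'cx': 274.7697318642798, 'cy': 203.54023209020622, 'k1': -0.12868577735906558, 'rvec': array([ 2.13464745, -2.06548632,  0.22613946]), 'tvec': array([0.01150568, 0.57024343, 1.54115548])} [0.21591257 0.01187609 1.62902145]
{'time_s': 0.1, 'joints': array([-6.13868700e+01,  2.20863700e+01,  3.85620094e-01, -2.47524929e-02,
       -6.84113596e+01, -1.48160292e+01]), 'joint_velocities': array([ 0.06362607, -0.11584271,  0.18756969,  0.08082663, -0.05361845,
       -0.04542165]), 'effort': array([-4.60107494e-04, -3.91687810e+01,  1.87936109e+01,  4.23191652e+00,
        1.35089300e-02, -6.68927510e-05]), 'tcp_pos': array([ 0.14892472, -0.60642749,  0.22155672]), 'ee_rot': array([[-2.38328982e-01, -5.84376939e-04, -9.71184305e-01],
       [ 9.71182434e-01,  1.91006211e-03, -2.38329672e-01],
       [ 1.99429670e-03, -9.99998005e-01,  1.12313461e-04]]), 'wrist_force': array([-1.00967998,  0.84845042, -0.63307919]), 'moment': array([ 0.01880256, -0.01541289,  0.06102639]), 'gripper_width': 0.9993905493984891}
```

View pics/scene0.png

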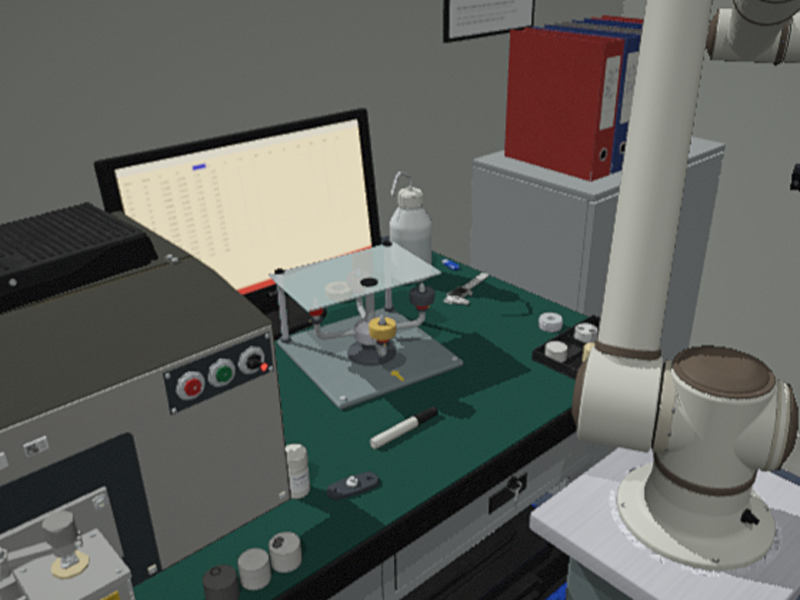

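View pics/top0.png

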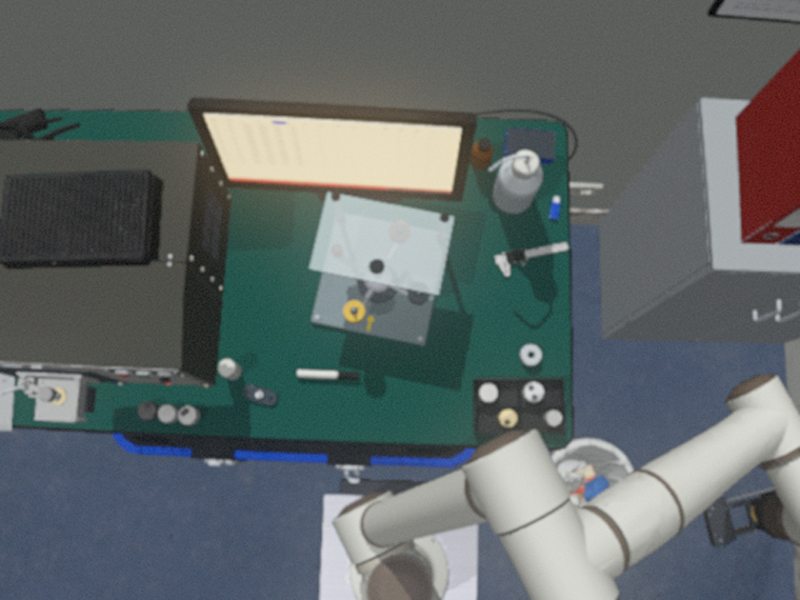

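The scene view shows the carousel at (370,330), with brass near the front, dark at the right and the red sleeve at the back-left under the hood. The top view has brass at (354,311), the mark at (370,322) and the red sleeve at (337,252). The loose ring is at (531,355), just beyond the tray.

Run:
```python
from h import *
im=cv2.imread("pics/top0_raw.png")
a=cv2.resize(im[125:250,205:330],(600,600),interpolation=cv2.INTER_CUBIC)   # 4.8x
b=cv2.resize(im[230:290,340:380],(200,300),interpolation=cv2.INTER_CUBIC)   # 5x
o=np.zeros((600,800,3),np.uint8);o[:,:600]=a;o[:300,600:]=b
cv2.imwrite("pics/c1.png",o)
```

```text
(no output)
```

View pics/c1.png

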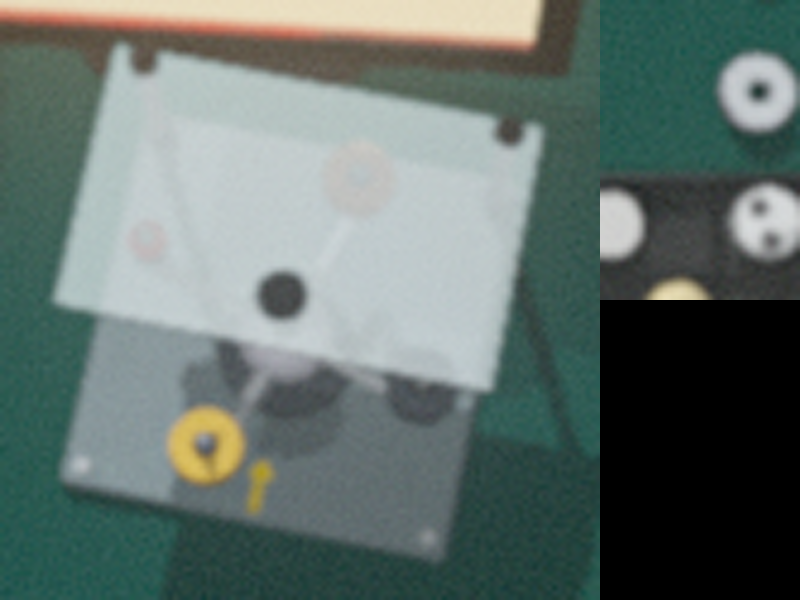

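The crop shows the hood corners at (118,43), (545,125), (492,392) and (52,302), and the front base corners at (62,487) and (440,562). The pins are brass (205,442), dark (425,385), copper (358,178) and empty (148,240). The ring bore is at (758,91).

Run:
```python
from h import *
from scipy.optimize import least_squares
C=lambda x,y:(205+x/4.8,125+y/4.8)
obs=[((118,43),(.134,.131,.152)),((545,125),(.134,-.131,.152)),((492,392),(-.031,-.131,.152)),((52,302),(-.031,.131,.152)),((282,296),(0,0,.156))]
def T(p,q): c,s=np.cos(p[2]),np.sin(p[2]); return np.array([p[0]+c*q[0]-s*q[1],p[1]+s*q[0]+c*q[1],q[2]])
f=lambda p:np.concatenate([w2px("top",T(p,q))-C(*o) for o,q in obs])
r=least_squares(f,[.5,.05,-.2]); p=r.x; print("carousel",p,np.degrees(p[2]),"res px",r.fun.round(1))
print("front corners",[px2w("top",*C(*o),.012).round(4) for o in((62,487),(440,562))])
print("mark pred crop",(w2px("top",T(p,(-.095,0,.013)))-[205,125])*4.8)
for n,o in dict(brass=(205,442),dark=(425,385),copper=(358,178),empty=(148,240)).items():
    w=px2w("top",*C(*o),.14 if n!='empty' else .14)
    d=w[:2]-p[:2]; print(n,w.round(4),"r",np.hypot(*d).round(4),"ang rel front",np.degrees(np.arctan2(d[1],d[0])-p[2]-np.pi)%360)
u=(340+(758-600)/5,230+91/5)
print("ring",px2w("top",*u,.02), [px2w("top",340+(x-600)/5,u[1],.02)[1] for x in(718,798)])
```

```text
carousel [ 0.59738259  0.06159779 -0.17345652] -9.93832672712993 res px [-0.1  0.1 -0.3  0.5 -0.2 -0.2  0.5  0.   0.1 -0.3]
front corners [array([0.504 , 0.2018, 0.012 ]), array([ 0.4639, -0.0393,  0.012 ])]
mark pred crop [256.47849554 493.4475561 ]
brass [0.5108 0.1042 0.14  ] r 0.0965 ang rel front 343.7424104427952
dark [ 0.5492 -0.0238  0.14  ] r 0.0981 ang rel front 70.51722159040366
copper [0.6752 0.0196 0.14  ] r 0.0884 ang rel front 161.57204506985525
empty [0.6325 0.1437 0.14  ] r 0.0894 ang rel front 256.7684626475187
ring [ 0.45100018 -0.26544984  0.02      ] [np.float64(-0.24119348264908333), np.float64(-0.2897540242646825)]
```

```bash
cat >> h.py <<'E'
AX=np.array([.5974,.0616]); FR=170.06
def pin(a,r=.095): t=np.radians(FR+a); return AX+r*np.array([np.cos(t),np.sin(t)])
def rows(targets,start=None):
    s=sense(); R=s["ee_rot"]; p=s["tcp_pos"] if start is None else np.array(start); 
    for q,n in targets:
        print(n,"x",((R.T@(np.array(q)-p))/n).round(4).tolist()); p=np.array(q)
E
python3 - <<'E'
from h import *
rows([((.512,.1045,.2216),14),((.512,.1045,.128),4)]+[((*pin(a),.128),1) for a in (-17,-10,0,10,20,30,40,47)])
print([pin(a).round(4) for a in(-17,0,47,-46)])
E
```

```text
14 x [0.0431, 0.0001, -0.0373]
4 x [-0.0, 0.0234, -0.0]
1 x [-0.0, -0.0, -0.0007]
1 x [-0.0092, -0.0, 0.007]
1 x [-0.0145, -0.0, 0.008]
1 x [-0.0157, -0.0, 0.0053]
1 x [-0.0164, -0.0, 0.0025]
1 x [-0.0166, -0.0, -0.0004]
1 x [-0.0162, -0.0, -0.0032]
1 x [-0.0109, -0.0, -0.0039]
[array([0.5127, 0.1046]), array([0.5038, 0.078 ]), array([0.5216, 0.0043]), array([0.5442, 0.1403])]
```

>>> jog_arm(series=[[[0.0431, 0, -0.0373], [0, 0, 0], 0.03], [[0.0431, 0, -0.0373], [0, 0, 0], 0.03], [[0.0431, 0, -0.0373], [0, 0, 0], 0.03], [[0.0431, 0, -0.0373], [0, 0, 0], 0.03], [[0.0431, 0, -0.0373], [0, 0, 0], 0.03], [[0.0431, 0, -0.0373], [0, 0, 0], 0.03], [[0.0431, 0, -0.0373], [0, 0, 0], 0.03], [[0.0431, 0, -0.0373], [0, 0, 0], 0.03], [[0.0431, 0, -0.0373], [0, 0, 0], 0.03], [[0.0431, 0, -0.0373], [0, 0, 0], 0.03]])

```text
time_s: 1.35
tcp_pos: [0.4088, -0.0976, 0.2226]
ee_rot: [[-0.239, 0.0, -0.971], [0.971, 0.0, -0.239], [0.0, -1.0, -0.0]]
wrist_force: [0.8, -1.1, -0.8]
gripper_width: 0.348
```

>>> jog_arm(series=[[[0.0431, 0, -0.0373], [0, 0, 0], 0.03], [[0.0431, 0, -0.0373], [0, 0, 0], 0.03], [[0.0431, 0, -0.0373], [0, 0, 0], 0.03], [[0.0431, 0, -0.0373], [0, 0, 0], 0.03], [[0, 0.023, 0], [0, 0, 0], 0.03], [[0, 0.023, 0], [0, 0, 0], 0.03], [[0, 0, 0], [0, 0, 0], 0.03], [[0, 0, 0], [0, 0, 0], 0.03]])

```text
time_s: 2.35
tcp_pos: [0.5128, 0.1036, 0.1773]
ee_rot: [[-0.239, 0.001, -0.971], [0.971, 0.0, -0.239], [-0.0, -1.0, -0.001]]
wrist_force: [-0.1, -0.4, -0.6]
gripper_width: 0.339
```

Run:
```python
from h import *
s=sense(); print(s["time_s"],s["tcp_pos"],s["wrist_force"],s["gripper_width"]*.087,s["ee_rot"])
a=snap("scene","s1"); p=w2px("scene",(.512,.1045,.14)); u,v=p.astype(int); print(p,w2px("scene",s["tcp_pos"]))
b=snap("top","t1"); q=w2px("top",(.512,.1045,.14)).astype(int); print(q)
f=lambda im,u,v:cv2.resize(im[v-50:v+50,u-33:u+33],(396,600),interpolation=cv2.INTER_CUBIC)
cv2.imwrite("pics/c2.png",np.hstack([f(a,u,v),f(b,*q)]))
```

```text
2.35 [0.51279103 0.10357871 0.17730849] [-0.1153528  -0.40835746 -0.61267105] 0.02945480005789365 [[-2.38633097e-01  1.11037135e-03 -9.71109166e-01]
 [ 9.71109782e-01  7.40477201e-05 -2.38633164e-01]
 [-1.93063008e-04 -9.99999381e-01 -1.09596272e-03]]
[269.19212159 219.76160423] [268.88499179 205.16854517]
[247 216]
```

View pics/c2.png

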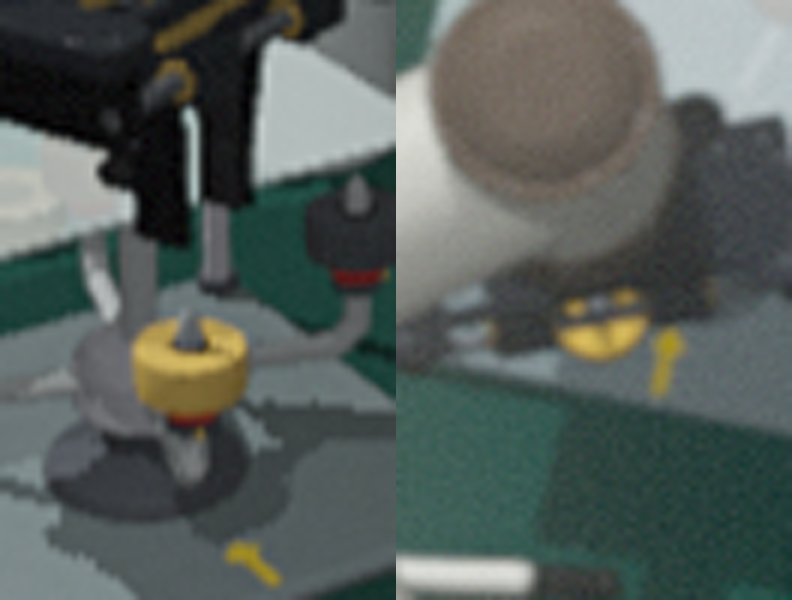

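In the left (scene) crop, the open fingers are just above the brass pin, with the tip at (189,312). The right (top) crop shows the wrist above it, with the pin at about (598,303), between the fingers.

Run:
```python
from h import *
u,v=269,219
print(px2w("scene",u-33+189/6,v-50+312/6,.14), px2w("top",247-33+(598-396)/6,216-50+303/6,.14))
print(px2w("scene",u-33+194/6,v-50+225/6,.1773),sense()["tcp_pos"])
```

```text
[0.51008827 0.11127328 0.14      ] [0.51245888 0.10439032 0.14      ]
[0.50853752 0.10886154 0.1773    ] [0.51295791 0.10366821 0.17775588]
```

>>> jog_arm(series=[[[0.001, 0.02, 0], [0, 0, 0], 0.03], [[0, 0.02, 0], [0, 0, 0], 0.03], [[0, 0.008, 0], [0, 0, 0], 0.03], [[0, 0, 0], [0, 0, 0], 0.018], [[0, 0, 0], [0, 0, 0], 0.018]])

```text
time_s: 3.08
tcp_pos: [0.5128, 0.1048, 0.1296]
ee_rot: [[-0.239, 0.002, -0.971], [0.971, 0.001, -0.239], [0.0, -1.0, -0.002]]
wrist_force: [-0.0, -0.7, 1.5]
gripper_width: 0.234
```

>>> jog_arm(series=[[[0, 0.002, 0], [0, 0, 0], 0.018], [[-0.0092, 0, 0.0065], [0, 0, 0], 0.018], [[-0.0073, 0, 0.004], [0, 0, 0], 0.018], [[-0.0072, 0, 0.004], [0, 0, 0], 0.018], [[-0.0078, 0, 0.0028], [0, 0, 0], 0.018], [[-0.0079, 0, 0.0025], [0, 0, 0], 0.018], [[-0.0082, 0, 0.0015], [0, 0, 0], 0.018], [[-0.0082, 0, 0.001], [0, 0, 0], 0.018]])

```text
time_s: 4.08
tcp_pos: [0.5024, 0.0442, 0.1261]
ee_rot: [[-0.238, -0.002, -0.971], [0.971, -0.0, -0.238], [0.0, -1.0, 0.002]]
wrist_force: [-2.3, 3.3, -0.4]
gripper_width: 0.207
```

>>> jog_arm(series=[[[-0.0083, 0, 0], [0, 0, 0], 0.018], [[-0.0083, 0, -0.0004], [0, 0, 0], 0.018], [[-0.0081, 0, -0.0014], [0, 0, 0], 0.018], [[-0.0081, 0, -0.0018], [0, 0, 0], 0.018], [[-0.0109, 0, -0.0039], [0, 0, 0], 0.018], [[-0.003, 0, -0.001], [0, 0, 0], 0.018], [[0, 0, 0], [0, 0, 0], 0.018]])

```text
time_s: 4.95
tcp_pos: [0.5243, 0.0013, 0.1269]
ee_rot: [[-0.238, 0.002, -0.971], [0.971, -0.0, -0.238], [-0.001, -1.0, -0.002]]
wrist_force: [-0.0, 0.3, 0.9]
gripper_width: 0.204
```

Run:
```python
from h import *
s=sense(); p=s["tcp_pos"]; R=s["ee_rot"]; c=p[:2]+.0035*R[:2,0]; d=c-AX
a=(np.degrees(np.arctan2(d[1],d[0]))-FR)%360; print(a,np.hypot(*d)); e=pin(a-90); print(e)
rows([((*p[:2],.175),2),((*e,.175),4)])
```

```text
47.50393966005771 0.09328977781015439
[0.53948359 0.13690398]
2 x [-0.0, -0.0241, -0.0]
4 x [0.032, -0.0, -0.0118]
```

>>> jog_arm(series=[[[0, -0.024, 0], [0, 0, 0], 0.018], [[0, -0.024, 0], [0, 0, 0], 0.03], [[0.032, 0, -0.0118], [0, 0, 0], 0.034], [[0.032, 0, -0.0118], [0, 0, 0], 0.034], [[0.032, 0, -0.0118], [0, 0, 0], 0.034], [[0.032, 0, -0.0118], [0, 0, 0], 0.034], [[0, 0, 0], [0, 0, 0], 0.034], [[0, 0, 0], [0, 0, 0], 0.034]])

```text
time_s: 5.95
tcp_pos: [0.5386, 0.1371, 0.1747]
ee_rot: [[-0.239, 0.001, -0.971], [0.971, -0.0, -0.239], [-0.0, -1.0, -0.001]]
wrist_force: [-0.7, -0.1, -0.8]
gripper_width: 0.39
```

Run:
```python
from h import *
s=sense(); P=s["tcp_pos"]; print(P)
a=snap("scene","s2"); u,v=w2px("scene",(*P[:2],.14)).astype(int); 
b=snap("top","t2"); q=w2px("top",(*P[:2],.14)).astype(int); print(u,v,w2px("scene",P),q)
f=lambda im,u,v:cv2.resize(im[v-50:v+50,u-33:u+33],(396,600),interpolation=cv2.INTER_CUBIC)
cv2.imwrite("pics/c3.png",np.hstack([f(a,u,v),f(b,*q)]))
```

```text
[0.53859322 0.13708334 0.17471085]
251 220 [250.44394058 206.9941331 ] [236 207]
```

View pics/c3.png

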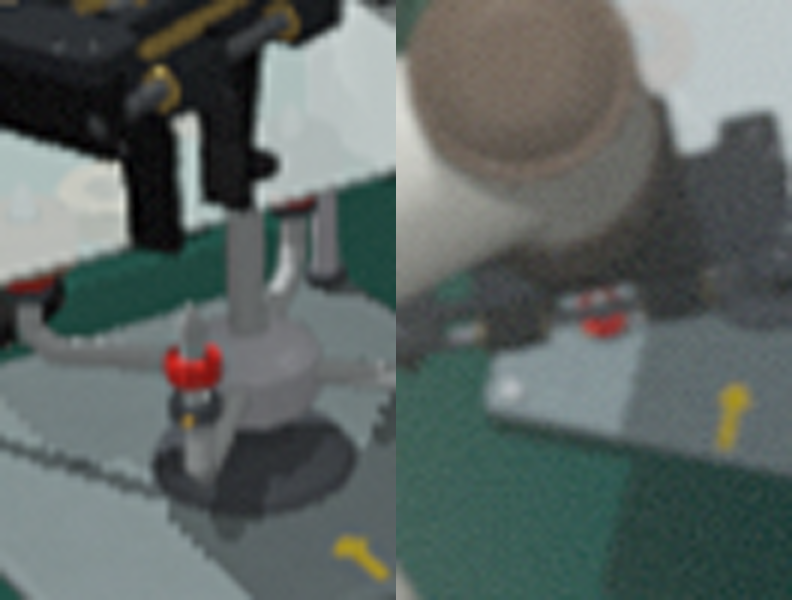

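The scene crop shows the empty pin tip at (192,308), below the finger midpoint (192,228), with the sleeve top at about y=350. The alignment matches the brass case, so I can descend.

>>> jog_arm(series=[[[0, 0.02, 0], [0, 0, 0], 0.034], [[0, 0.02, 0], [0, 0, 0], 0.034], [[0, 0.006, 0], [0, 0, 0], 0.034], [[0, 0, 0], [0, 0, 0], 0.02], [[0, 0, 0], [0, 0, 0], 0.02]])

```text
time_s: 6.68
tcp_pos: [0.539, 0.1373, 0.1295]
ee_rot: [[-0.238, 0.002, -0.971], [0.971, 0.001, -0.238], [0.0, -1.0, -0.002]]
wrist_force: [-1.1, 0.3, 0.1]
gripper_width: 0.268
```

Run:
```python
from h import *
s=sense(); z=s["tcp_pos"][2]; print(s["tcp_pos"],s["wrist_force"],s["gripper_width"]*.087)
rows([((*pin(a),z),1) for a in (-40,-35,-30,-25,-20,-15,-10,-5,0,2)])
print(pin(0))
```

```text
[0.53904085 0.13732888 0.12948249] [-1.05735908  0.27972757  0.08124782] 0.023329865382643724
1 x [-0.0023, -0.0, 0.0034]
1 x [-0.004, -0.0, 0.0073]
1 x [-0.0046, -0.0, 0.0069]
1 x [-0.0052, -0.0, 0.0065]
1 x [-0.0057, -0.0, 0.006]
1 x [-0.0062, -0.0, 0.0055]
1 x [-0.0067, -0.0, 0.0049]
1 x [-0.0071, -0.0, 0.0043]
1 x [-0.0074, -0.0, 0.0037]
1 x [-0.0031, -0.0, 0.0013]
[0.50382604 0.0779986 ]
```

>>> jog_arm(series=[[[-0.0023, 0.001, 0.0034], [0, 0, 0], 0.018], [[-0.004, 0, 0.0073], [0, 0, 0], 0.016], [[-0.0046, 0, 0.0069], [0, 0, 0], 0.016], [[-0.0052, 0, 0.0065], [0, 0, 0], 0.016], [[-0.0057, 0, 0.006], [0, 0, 0], 0.016], [[-0.0062, 0, 0.0055], [0, 0, 0], 0.016], [[-0.0067, 0, 0.0049], [0, 0, 0], 0.016], [[-0.0071, 0, 0.0043], [0, 0, 0], 0.016], [[-0.0074, 0, 0.0037], [0, 0, 0], 0.016], [[0, 0, 0], [0, 0, 0], 0.016]])

```text
time_s: 7.92
tcp_pos: [0.5013, 0.0774, 0.1273]
ee_rot: [[-0.238, -0.002, -0.971], [0.971, -0.0, -0.238], [0.0, -1.0, 0.002]]
wrist_force: [-1.5, 0.9, 0.7]
gripper_width: 0.183
```

>>> jog_arm(series=[[[0, 0, 0], [0, 0, 0], 0.0], [[0, 0, 0], [0, 0, 0], 0.0], [[0, 0, 0], [0, 0, 0], 0.0], [[0, 0, 0], [0, 0, 0], 0.0]])

```text
time_s: 8.43
tcp_pos: [0.5015, 0.078, 0.1272]
ee_rot: [[-0.238, -0.003, -0.971], [0.971, -0.0, -0.238], [0.0, -1.0, 0.003]]
wrist_force: [-5.1, 3.6, 1.7]
gripper_width: 0.096
```

>>> jog_arm(series=[[[0, 0, 0], [0, 0, 0], 0.03], [[0, 0, 0], [0, 0, 0], 0.03], [[0, -0.02, 0], [0, 0, 0], 0.03], [[0, -0.04, 0], [0, 0, 0], 0.04], [[0, -0.02, 0], [0, 0, 0], 0.07], [[0, 0, 0], [0, 0, 0], 0.07]])

```text
time_s: 9.18
tcp_pos: [0.5044, 0.0782, 0.2094]
ee_rot: [[-0.238, 0.005, -0.971], [0.971, 0.002, -0.238], [0.0, -1.0, -0.005]]
wrist_force: [-0.5, -0.5, -0.4]
gripper_width: 0.599
```

Run:
```python
from h import *
s=sense(); P=s["tcp_pos"]; print(P,s["time_s"])
rows([((.451,-.2655,P[2]),7),((.451,-.2655,.004),4)])
```

```text
[0.50444882 0.07818671 0.20936729] 9.175
7 x [-0.0459, -0.0001, 0.0191]
4 x [-0.0, 0.0513, 0.0003]
```

>>> jog_arm(series=[[[-0.0459, 0, 0.0191], [0, 0, 0], 0.07], [[-0.0459, 0, 0.0191], [0, 0, 0], 0.07], [[-0.0459, 0, 0.0191], [0, 0, 0], 0.07], [[-0.0459, 0, 0.0191], [0, 0, 0], 0.07], [[-0.0459, 0, 0.0191], [0, 0, 0], 0.07], [[-0.0459, 0, 0.0191], [0, 0, 0], 0.07], [[-0.0459, 0, 0.0191], [0, 0, 0], 0.07], [[0, 0.05, 0], [0, 0, 0], 0.07], [[0, 0.05, 0], [0, 0, 0], 0.07], [[0, 0.05, 0], [0, 0, 0], 0.07]])

```text
time_s: 10.42
tcp_pos: [0.4489, -0.2662, 0.0551]
ee_rot: [[-0.238, -0.001, -0.971], [0.971, 0.0, -0.238], [0.0, -1.0, 0.001]]
wrist_force: [-0.0, -0.5, -0.2]
gripper_width: 0.804
```

>>> jog_arm(series=[[[0, 0, 0], [0, 0, 0], 0.07], [[0, 0, 0], [0, 0, 0], 0.07]])

```text
time_s: 10.68
tcp_pos: [0.4508, -0.2664, 0.0585]
ee_rot: [[-0.239, 0.001, -0.971], [0.971, -0.001, -0.239], [-0.001, -1.0, -0.001]]
wrist_force: [-0.2, 0.8, -0.1]
gripper_width: 0.802
```

Run:
```python
from h import *
s=sense(); P=s["tcp_pos"]; print(P,s["time_s"],s["wrist_force"],s["gripper_width"]*.087)
a=snap("scene","s3"); u,v=w2px("scene",(.451,-.2655,.02)).astype(int); 
b=snap("top","t3"); q=w2px("top",pin(0).tolist()+[.14]).astype(int); w=w2px("scene",pin(0).tolist()+[.14]).astype(int); print(u,v,q,w,w2px("scene",P),w2px("scene",(.451,-.2655,.02)))
f=lambda im,u,v,h:cv2.resize(im[v-h:v+h,u-h*2//3:u+h*2//3],(400,600),interpolation=cv2.INTER_CUBIC)
g=lambda im,u,v,h:cv2.resize(im[v-h:v+h,u-h*4//3:u+h*4//3],(400,300),interpolation=cv2.INTER_CUBIC)
cv2.imwrite("pics/c4.png",np.hstack([f(a,u,v,45),np.vstack([g(a,*w,30),g(b,*q,30)])]))
```

```text
[ 0.45084241 -0.26644841  0.05854238] 10.675 [-0.19711103  0.83850186 -0.09478684] 0.06974273043145648
386 222 [256 219] [280 217] [388.1210715  209.67389952] [386.77433663 222.20251004]
```

View pics/c4.png

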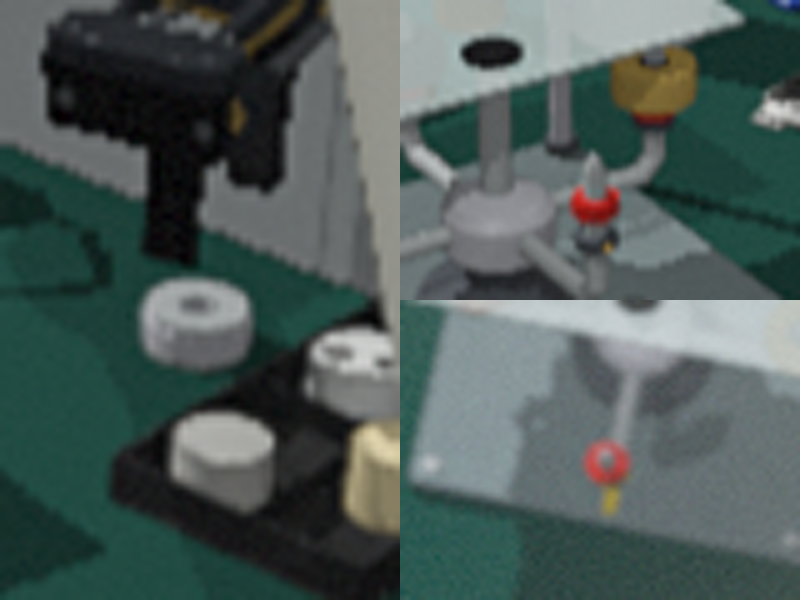

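The left crop shows the fingers straddling the ring, whose bore top is at (200,302), close to the predicted (205,301). The right crops show the empty hook over the mark, with the tip at (594,153) in scene and about (606,458) in top, and the mark just below it.

Run:
```python
from h import *
print("pin scene",px2w("scene",278.8,217.6,.14),"top",px2w("top",257.2,220.6,.14),"model",pin(0))
print("ring scene",px2w("scene",356+200/6.667,177+302/6.667,.02))
rows([((.451,-.2655,.004),2)])
```

```text
pin scene [0.50474029 0.08118122 0.14      ] top [0.50159951 0.07707891 0.14      ] model [0.50382604 0.0779986 ]
ring scene [ 0.45210947 -0.26351293  0.02      ]
2 x [0.0006, 0.0278, 0.0002]
```

>>> jog_arm(series=[[[0.001, 0.027, 0], [0, 0, 0], 0.07], [[0, 0.026, 0], [0, 0, 0], 0.07], [[0, 0, 0], [0, 0, 0], 0.07], [[0, 0, 0], [0, 0, 0], 0.07]])

```text
time_s: 11.28
tcp_pos: [0.451, -0.2654, 0.0063]
ee_rot: [[-0.239, 0.003, -0.971], [0.971, -0.001, -0.239], [-0.002, -1.0, -0.003]]
wrist_force: [-0.4, -1.1, -0.3]
gripper_width: 0.805
```

>>> jog_arm(series=[[[0, 0.002, 0], [0, 0, 0], 0.07], [[0, 0, 0], [0, 0, 0], 0.03], [[0, 0, 0], [0, 0, 0], 0.03], [[0, 0, 0], [0, 0, 0], 0.03], [[0, 0, 0], [0, 0, 0], 0.03], [[0, 0, 0], [0, 0, 0], 0.03]])

```text
time_s: 12.02
tcp_pos: [0.4497, -0.2651, 0.0026]
ee_rot: [[-0.239, 0.0, -0.971], [0.971, -0.0, -0.239], [-0.0, -1.0, -0.0]]
wrist_force: [-0.3, 0.3, 1.5]
gripper_width: 0.501
```

>>> jog_arm(series=[[[0, -0.02, 0], [0, 0, 0], 0.03], [[0, -0.05, 0], [0, 0, 0], 0.03], [[0, -0.05, 0], [0, 0, 0], 0.03], [[0, -0.05, 0], [0, 0, 0], 0.03], [[0, 0, 0], [0, 0, 0], 0.03], [[0, 0, 0], [0, 0, 0], 0.03]])

```text
time_s: 12.78
tcp_pos: [0.4486, -0.2645, 0.1716]
ee_rot: [[-0.238, -0.002, -0.971], [0.971, 0.001, -0.238], [0.002, -1.0, 0.001]]
wrist_force: [0.2, -0.6, -1.6]
gripper_width: 0.5
```

Run:
```python
from h import *
s=sense(); P=s["tcp_pos"]; print(P,s["time_s"],s["wrist_force"],s["gripper_width"]*.087,s["ee_rot"])
rows([((*pin(0),P[2]),7)])
```

```text
[ 0.44861861 -0.26449248  0.17159577] 12.775 [ 0.15760972 -0.58219067 -1.56709907] 0.043516908785517526 [[-0.23783949 -0.00161043 -0.97130314]
 [ 0.97130302  0.0013352  -0.23784168]
 [ 0.00167991 -0.99999781  0.00124665]]
7 x [0.0456, 0.0001, -0.0193]
```

>>> jog_arm(series=[[[0.0456, -0.001, -0.0193], [0, 0, 0], 0.03], [[0.0456, 0, -0.0193], [0, 0, 0], 0.03], [[0.0456, 0, -0.0193], [0, 0, 0], 0.03], [[0.0456, 0, -0.0193], [0, 0, 0], 0.03], [[0.0456, 0, -0.0193], [0, 0, 0], 0.03], [[0.0456, 0, -0.0193], [0, 0, 0], 0.03], [[0.0456, 0, -0.0193], [0, 0, 0], 0.03], [[0, 0, 0], [0, 0, 0], 0.03], [[0, 0.01, 0], [0, 0, 0], 0.03], [[0, 0, 0], [0, 0, 0], 0.03]])

```text
time_s: 14.02
tcp_pos: [0.5031, 0.0758, 0.1615]
ee_rot: [[-0.237, -0.005, -0.972], [0.972, -0.002, -0.237], [-0.001, -1.0, 0.005]]
wrist_force: [-0.8, 0.7, -1.8]
gripper_width: 0.499
```

Run:
```python
from h import *
s=sense(); P=s["tcp_pos"]; print(P,s["time_s"],s["wrist_force"],s["gripper_width"]*.087)
a=snap("scene","s4"); w=w2px("scene",P).astype(int); b=snap("top","t4"); q=w2px("top",P).astype(int); print(w,q,w2px("scene",P),w2px("top",P))
g=lambda im,u,v,h:cv2.resize(im[v-h+8:v+h+8,u-h*2//3:u+h*2//3],(400,600),interpolation=cv2.INTER_CUBIC)
cv2.imwrite("pics/c5.png",np.hstack([g(a,*w,30),g(b,*q,30)]))
```

```text
[0.50309438 0.07575678 0.16145889] 14.025 [-0.7500103   0.65725287 -1.81045042] 0.04344965457228912
[280 208] [257 218] [280.87572516 208.93895984] [257.41945831 218.61690778]
```

View pics/c5.png

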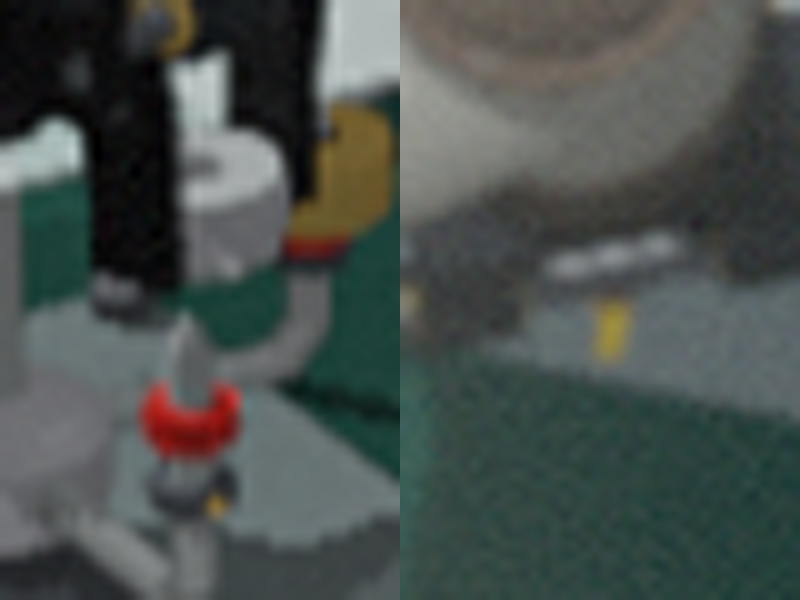

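The scene crop shows the ring held level above the pin, with the bore top at about (205,165), partly hidden by the finger, and the pin tip at (185,312). In the top view the ring sits over the mark line.

Run:
```python
from h import *
P=sense()["tcp_pos"]; zt=P[2]-.0026+.02
r=px2w("scene",280-20+20.5,208-22+16.5,zt); p=px2w("scene",278.5,217.2,.14)
print("ring scene",r,"pin scene",p,"diff",p-r,P)
x=lambda q:(w2px("scene",q)-[260,186])*10
print("TCP@ringtop",x((P[0],P[1],zt)),"pin model",x((*pin(0),.14)), [ (d,(x(np.array([P[0],P[1],zt])+d)-x((P[0],P[1],zt))).round(1)) for d in((.005,0,0),(0,.005,0))])
im=cv2.imread("pics/s4_raw.png"); hsv=cv2.cvtColor(im,cv2.COLOR_BGR2HSV)
c=im[186:246,260:300]; cv2.imwrite("pics/c6.png",cv2.convertScaleAbs(cv2.resize(c[8:50],(560,588),interpolation=cv2.INTER_LANCZOS4),alpha=1.5))
```

```text
ring scene [0.50029483 0.07904905 0.18030479] pin scene [0.50671032 0.08037923 0.14      ] diff [ 0.00641549  0.00133017 -0.04030479] [0.50422214 0.0760493  0.16290479]
TCP@ringtop [203.42768443 155.49245265] pin model [200.78953569 312.96124327] [((0.005, 0, 0), array([-14.3,  -7. ])), ((0, 0.005, 0), array([-16.3,   6.6]))]
```

View pics/c6.png

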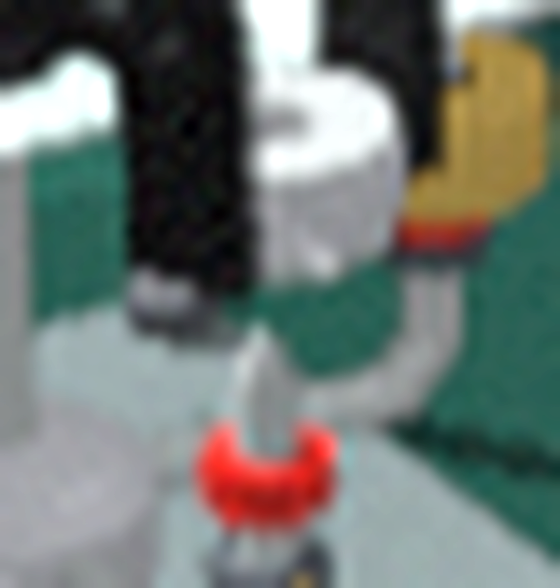

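>>> jog_arm(series=[[[0.002, 0.01, 0.0003], [0, 0, 0], 0.03], [[0, 0.01, 0], [0, 0, 0], 0.03], [[0, 0.003, 0], [0, 0, 0], 0.03], [[0, 0.003, 0], [0, 0, 0], 0.03], [[0, 0, 0], [0, 0, 0], 0.03], [[0, 0, 0], [0, 0, 0], 0.03]])

```text
time_s: 14.88
tcp_pos: [0.5041, 0.0792, 0.1378]
ee_rot: [[-0.239, 0.001, -0.971], [0.971, 0.0, -0.239], [0.0, -1.0, -0.001]]
wrist_force: [-0.4, 0.3, -0.4]
gripper_width: 0.499
```

>>> jog_arm(series=[[[-0.0005, 0.002, 0], [0, 0, 0], 0.03], [[0, 0.002, 0], [0, 0, 0], 0.03], [[0, 0.002, 0], [0, 0, 0], 0.03], [[0, 0, 0], [0, 0, 0], 0.03], [[0, 0, 0], [0, 0, 0], 0.03]])

```text
time_s: 15.5
tcp_pos: [0.5041, 0.0786, 0.1316]
ee_rot: [[-0.238, -0.0, -0.971], [0.971, -0.0, -0.238], [-0.0, -1.0, 0.0]]
wrist_force: [-0.1, -0.6, -1.7]
gripper_width: 0.501
```

>>> jog_arm(series=[[[0, 0.002, 0], [0, 0, 0], 0.03], [[0, 0.002, 0], [0, 0, 0], 0.03], [[0, 0.002, 0], [0, 0, 0], 0.03], [[0, 0, 0], [0, 0, 0], 0.03], [[0, 0, 0], [0, 0, 0], 0.03]])

```text
time_s: 16.12
tcp_pos: [0.5041, 0.0786, 0.1256]
ee_rot: [[-0.239, 0.0, -0.971], [0.971, 0.0, -0.239], [-0.0, -1.0, -0.0]]
wrist_force: [0.1, 0.1, -1.2]
gripper_width: 0.501
```

>>> jog_arm(series=[[[0, 0.001, 0], [0, 0, 0], 0.03], [[0, 0.001, 0], [0, 0, 0], 0.03], [[0, 0.001, 0], [0, 0, 0], 0.03], [[0, 0.001, 0], [0, 0, 0], 0.03], [[0, 0, 0], [0, 0, 0], 0.03]])

```text
time_s: 16.75
tcp_pos: [0.504, 0.0786, 0.1214]
ee_rot: [[-0.238, -0.0, -0.971], [0.971, -0.0, -0.238], [-0.0, -1.0, 0.0]]
wrist_force: [-0.7, -0.4, -2.1]
gripper_width: 0.499
```

>>> jog_arm(series=[[[0, 0.001, 0], [0, 0, 0], 0.03], [[0, 0.001, 0], [0, 0, 0], 0.03], [[0, 0.001, 0], [0, 0, 0], 0.03], [[0, 0, 0], [0, 0, 0], 0.03]])

```text
time_s: 17.25
tcp_pos: [0.5042, 0.0786, 0.1189]
ee_rot: [[-0.239, 0.001, -0.971], [0.971, 0.0, -0.239], [-0.0, -1.0, -0.001]]
wrist_force: [-2.6, -0.2, 4.4]
gripper_width: 0.499
```

>>> jog_arm(series=[[[0, 0.001, 0], [0, 0, 0], 0.03], [[0, 0.001, 0], [0, 0, 0], 0.03], [[0, 0.001, 0], [0, 0, 0], 0.03], [[0, 0, 0], [0, 0, 0], 0.03]])

```text
time_s: 17.75
tcp_pos: [0.5042, 0.0786, 0.1154]
ee_rot: [[-0.238, 0.0, -0.971], [0.971, 0.0, -0.238], [0.0, -1.0, -0.0]]
wrist_force: [-0.9, -0.6, 2.7]
gripper_width: 0.499
```

>>> jog_arm(series=[[[0, 0.001, 0], [0, 0, 0], 0.03], [[0, 0.001, 0], [0, 0, 0], 0.03], [[0, 0.001, 0], [0, 0, 0], 0.03], [[0, 0, 0], [0, 0, 0], 0.03]])

```text
time_s: 18.25
tcp_pos: [0.5041, 0.0786, 0.1124]
ee_rot: [[-0.238, 0.0, -0.971], [0.971, 0.0, -0.238], [0.0, -1.0, -0.0]]
wrist_force: [-0.8, -0.2, 2.6]
gripper_width: 0.503
```

>>> jog_arm(series=[[[0, 0.001, 0], [0, 0, 0], 0.03], [[0, 0, 0], [0, 0, 0], 0.03]])

```text
time_s: 18.5
tcp_pos: [0.5041, 0.0786, 0.1115]
ee_rot: [[-0.239, 0.0, -0.971], [0.971, 0.0, -0.239], [0.0, -1.0, -0.0]]
wrist_force: [-0.7, 0.6, 4.2]
gripper_width: 0.502
```

>>> jog_arm(series=[[[0, 0.001, 0], [0, 0, 0], 0.03], [[0, 0, 0], [0, 0, 0], 0.03]])

```text
time_s: 18.75
tcp_pos: [0.5042, 0.0786, 0.1107]
ee_rot: [[-0.239, 0.0, -0.971], [0.971, 0.0, -0.239], [-0.0, -1.0, -0.0]]
wrist_force: [-1.1, -0.1, 4.4]
gripper_width: 0.494
```

>>> jog_arm(series=[[[0, 0.0007, 0], [0, 0, 0], 0.03], [[0, 0, 0], [0, 0, 0], 0.03]])

```text
time_s: 19.0
tcp_pos: [0.5042, 0.0786, 0.1106]
ee_rot: [[-0.239, 0.001, -0.971], [0.971, -0.0, -0.239], [-0.0, -1.0, -0.001]]
wrist_force: [-2.2, -0.7, 8.5]
gripper_width: 0.497
```

>>> jog_arm(series=[[[0, 0.0007, 0], [0, 0, 0], 0.03], [[0, 0, 0], [0, 0, 0], 0.03]])

```text
time_s: 19.25
tcp_pos: [0.5043, 0.0786, 0.1106]
ee_rot: [[-0.239, 0.001, -0.971], [0.971, -0.0, -0.239], [-0.0, -1.0, -0.001]]
wrist_force: [-4.0, 1.1, 12.3]
gripper_width: 0.498
```

>>> jog_arm(series=[[[0, 0.0006, 0], [0, 0, 0], 0.03], [[0, 0, 0], [0, 0, 0], 0.03], [[0, 0, 0], [0, 0, 0], 0.03]])

```text
time_s: 19.62
tcp_pos: [0.5043, 0.0786, 0.1105]
ee_rot: [[-0.239, 0.001, -0.971], [0.971, -0.0, -0.239], [-0.0, -1.0, -0.001]]
wrist_force: [-5.0, 0.5, 16.1]
gripper_width: 0.5
```

>>> jog_arm(series=[[[0, -0.001, 0], [0, 0, 0], 0.03], [[0, -0.0008, 0], [0, 0, 0], 0.03], [[0, 0, 0], [0, 0, 0], 0.03]])

```text
time_s: 20.0
tcp_pos: [0.5042, 0.0786, 0.1107]
ee_rot: [[-0.239, 0.0, -0.971], [0.971, 0.0, -0.239], [-0.0, -1.0, -0.0]]
wrist_force: [-1.6, -0.5, 6.3]
gripper_width: 0.501
```

>>> jog_arm(series=[[[0, -0.0006, 0], [0, 0, 0], 0.03], [[0, 0, 0], [0, 0, 0], 0.06], [[0, 0, 0], [0, 0, 0], 0.065], [[0, 0, 0], [0, 0, 0], 0.065], [[0, -0.02, 0], [0, 0, 0], 0.065], [[0, -0.04, 0], [0, 0, 0], 0.065], [[0, -0.05, 0], [0, 0, 0], 0.065], [[0, -0.03, 0], [0, 0, 0], 0.065]])

```text
time_s: 21.0
tcp_pos: [0.5046, 0.0788, 0.2535]
ee_rot: [[-0.239, 0.003, -0.971], [0.971, 0.001, -0.239], [0.0, -1.0, -0.003]]
wrist_force: [0.3, 1.1, -0.9]
gripper_width: 0.746
```

>>> jog_arm(series=[[[-0.05, 0, 0.03], [0, 0, 0], 0.065], [[-0.05, 0, 0.03], [0, 0, 0], 0.065], [[-0.05, 0, 0.02], [0, 0, 0], 0.065], [[-0.05, 0, 0], [0, 0, 0], 0.065], [[0, 0, 0], [0, 0, 0], 0.065]])

```text
time_s: 21.62
tcp_pos: [0.4739, -0.1372, 0.2504]
ee_rot: [[-0.234, -0.001, -0.972], [0.972, -0.0, -0.234], [0.0, -1.0, 0.001]]
wrist_force: [-0.0, 0.5, -0.4]
gripper_width: 0.746
```

Run:
```python
from h import *
s=sense(); print(s["tcp_pos"],s["time_s"],s["wrist_force"])
a=snap("scene","s5"); b=snap("top","t5"); w=w2px("scene",(.5038,.078,.12)).astype(int); q=w2px("top",(.5038,.078,.12)).astype(int)
g=lambda im,u,v,h:cv2.resize(im[v-h:v+h,u-h*2//3:u+h*2//3],(400,600),interpolation=cv2.INTER_CUBIC)
cv2.imwrite("pics/c7.png",np.hstack([g(a,*w,30),g(b,*q,45)])); print(w,q)
```

```text
[ 0.47385693 -0.1372268   0.25043239] 21.625 [-0.04188236  0.48340561 -0.40072957]
[280 224] [257 221]
```

View pics/c7.png

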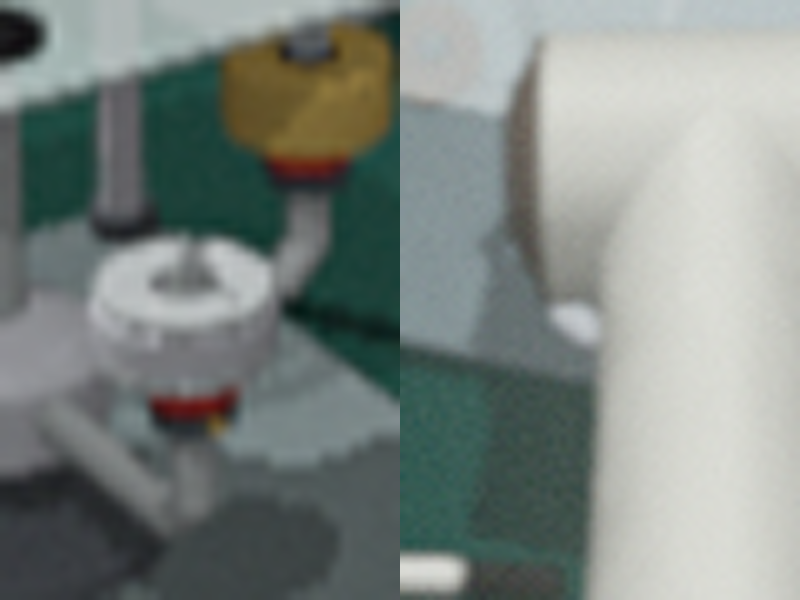

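The ring hangs level on the pin, with its bore at (187,280). The sleeve sits directly on the dark collar at (193,405), as on the brass hook. The arm is clear of everything, so I'm handing in.

Run:
```python
from h import *
finish_job(); print(sense()["time_s"])
```

```text
the job is handed in; nothing more can be done
the job is handed in; nothing more can be done
```

The steel ring hangs on the empty hook, pressed down until the red sleeve met its stop, and the job was handed in at about 22 s of the 67 s limit. No verdict is reported, so success rests on my own checks.

- **Turning:** I led the brass hook's pin round by about 65°, then the empty hook's own pin the last 43° or so. When I gripped the pin at the end, it came out within about 1 mm of the mark's line, and the pictures agreed.
- **Hanging:** The ring slid onto the pin with almost no side force. It met the sleeve with its underside about 117 mm above the bench and pushed it down with about 4–6 N.
- **Stop:** The ring stopped moving about 9–10 mm lower while the wrist force rose to about 16 N, or about 18 N allowing for the ring's weight. I then eased off and let go.
- **Last check:** The final scene picture shows the ring level on the pin, the sleeve sitting on the dark collar as on the brass hook, and the gripper well clear.

**Not fully confirmed:**
- In the last top picture the arm hid the ring and the mark, so the hook's position over the mark rests on the earlier measurement and the unchanged hand position when I let go.
- The scene camera read 3–5 mm off from the arm near the carousel. I went by positions relative to the gripper there.
- I did not re-measure the other things on the bench. The arm's path stayed clear of them.

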